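# Index a lens carriage one hole along its rail and hold the lock pin home

### The arm

A 7-joint arm with a two-finger parallel gripper is mounted at the origin on the work surface. World frame = base frame: x ahead of the robot, y to its left, z up, the work surface at z = 0. Lengths are in mm, angles in rad, forces in N, time in s.
With the tool pointing down it reaches from about 400 to 875 mm from the base axis. Payload 4.4 kg.
Tool frame: the origin (TCP) lies midway between the tips of the shut fingers; the grasp point (between the pads) lies 19 mm behind it; z points along the fingers, y is the direction in which the jaws open and shut (so a half turn about z gives the same grasp; the last joint's range is limited). The gripper opens to 85 mm and grips with 20 to 120 N. Pads are 22 mm wide; open, the fingers measure 114 mm over their backs; the gripper's body (76 mm by 85 mm) begins 54 mm behind the grasp point. The pads swing forward as they close: fully open they stand 13 mm farther back than shut.
Start: joints at [1.235, 0.628, 0.038, 1.517, -0.027, 0.996, -0.02], TCP at [173.278, -626.492, 231.313] pointing down, gripper open.
Joint ranges: [-3.06, 3.06], [-0.37, 2.12], [-1.25, 1.32], [0.18, 2.47], [-1.1, 4.24], [0.23, 1.98], [-2.94, 2.94]. Speed limits (rad/s): [2.57, 2.57, 3.14, 3.14, 3.14, 3.14, 3.14].

### API

Orientations are given as [roll, pitch, yaw] about the fixed x, y, z axes, in that order (R = Rz(yaw) Ry(pitch) Rx(roll)).
In Python, from cell import ctrl, vision gives the robot as it stands.
- The arm moves only by the tool play_rows, never from a script. Its arguments are lists of equal length, an entry for each row: "slide": the shift along the tool's x, y, z in mm, a list of three; "turn": the turn about the tool's z in rad; "fingers": the opening, from 0 (shut) to 1 (fully open). A call has 1 to 5 rows; each row is the pose to reach, as a shift and turn from the pose measured when the call began, along the tool's axes at that moment; what a row does not reach only later rows make up. A row lasts 1/8 s, in which the tool goes at most 62.5 mm and 10.7 degrees, less where a joint would pass 70% of its speed; a pose out of reach is approached as far as the arm can. A call with a gripper value outside its range is refused whole. The fingers move at their own pace and stop on an object; the grip force is fixed at half the most. Time passes only in rows, so rows that repeat a pose let the fingers close. It gives the time, the measured TCP pose, the force and the opening at its end, in the units of the state.
- ctrl.read_state(): the state, without advancing time (a new reading comes with each control period).
- vision.get_image(name): name is "scene" or "top" or "wrist"; returns (picture, depth): 480x640x3 uint8, blue, green, red; 480x640 float32, mm along the optical axis (not along the pixel's ray), 0 where there is no reading.
- vision.camera_params(name): a dict with "fx", "fy", "cx", "cy" (pixels), "position" and "rotation" of the camera in the world. Camera axes: x right, y up, looking along -z (the intrinsics and any distortion apply to the point x, -y, -z); pixel columns grow to the right and rows downward; lengths in mm; the calibration is good to about 2 mm. The wrist camera is an equidistant fisheye: a pixel r from the principal point sees the ray r / f radians off the axis. A picture is of the moment at which its call begins: read the wrist's pose just before it. camera_params takes no time and is no camera call; for the wrist camera it gives the pose at the moment of the call.
- ctrl.finish_job(): hands the job in, once; it reports no verdict.
The state is a dict: "clock": time; "qpos": joint angles; "qd": joint speeds; "tau": joint torques, N m; "eef_pos": TCP position; "tool_rot": TCP orientation; "force": force on the tool from outside, world axes, zero at the start; "torque": the same for the moment, N m; "width": finger opening in mm.
Only numpy, scipy, OpenCV 4.12 (cv2) and the standard library are available. Lean on these libraries where they do the work, as an engineer would, in place of code of your own. Each camera call takes 0.05 s, during which the arm holds its last target.

### The job

Move the lens carriage on the perforated rail one hole closer to the tall upright tube: pull its lock plunger up by the black knob until the pin is clear, slide the carriage along by the knob to the next hole on the tube's side, and let the pin down into it. Then press the knob down until the pin is fully home, with the knob resting on its collar, and finish while still holding it down there: do not let go, because a spring lifts it again. Do not disturb the loose things lying about.

Things in the scene. Friction and masses are not known exactly. Their poses are not given: they have to be found in the camera images.
- rail: Bolted-down aluminium bar 40 mm wide, 320 mm long, its top 55 mm above the table, on two dark feet. Origin on the table under the bar's middle, z up; the bar runs along the rail's own y axis. Seven 13 mm holes in its top, on the centre line, at -120, -80, -40, 0, 40, 80 and 120 mm along y.
- sleeve (a joint): Lens carriage along the rail, m, growing to the rail's +y. 0 (at the start): pin in the middle hole; +0.040 or -0.040: at the next holes. The black carriage, 44 mm long, 56 mm wide, straddles the bar; its flat top is 66 mm above the table; a 42 mm lens ring on its far side stays below 67 mm. Once the pin is clear it slides with about 1.5 N.
- plunger (a joint): Plunger height above fully home, 0 to 0.018 m. 0: knob sits on its collar (steel, 20 mm wide, 8 mm high), pin 10 mm deep. Left alone it floats at 0.004, pin 6 mm deep, carriage locked. A spring of 1 N per mm acts both ways from there: 4 N presses it home, it rises when let go; from 0.010 up (6 N or more) the pin is clear. Pin 10 mm thick, round end.
- knob (a point): Grip point on the axis of the plunger's knob: an upright black ribbed cylinder, 24 mm across, 40 mm high, on top of the carriage, free all round. The point is 24 mm above the knob's underside, 16 mm below its top, 98 mm above the table with the plunger home. It moves with plunger and carriage: gripping it both pulls the plunger and drags the carriage.
- tube_top (a point): Centre of the open top of the upright black tube, 64 mm across and 120 mm tall, bolted to the table beyond one end of the rail (either end), about 220 mm from the rail's middle.
- housing_top (a point): Centre of the top of the low black block, 70 x 60 x 50 mm, bolted beyond the other end of the rail.
- driver: Bystander, loose: screwdriver lying between the rail and the robot. Origin at its underside.
- lens_cap: Bystander, loose: black disc-shaped lens cap, 44 mm across and 9 mm high, lying beyond the rail. Origin at its underside.
- spacer: Bystander, loose: small aluminium ring, 36 mm across and 14 mm high, lying beyond the rail. Origin at its underside.
- dish: Bystander, loose: white bowl, 90 mm across and 30 mm high, to the right. Origin at its underside.
- carton: Bystander, loose: cardboard box 70 x 90 x 50 mm, to the right. Origin at its underside.
- jar: Bystander, loose: small amber jar, 50 mm across and 70 mm high, to the left. Origin at its underside.
- spanner: Bystander, loose: steel spanner lying to the left. Origin at its underside.

How it is judged:
By the outcome, as a careful person would: the job done as asked, in the order asked, and still so for the second after the job is handed in, while the arm keeps its last pose, push and grip.
It also fails if it takes over 32 s, if anything falls off the work surface, if the arm or the gripper's body presses on something with over 40 N, if the wrist force passes 120 N, or if a joint passes its speed limit or range.

## Working session

There is one attempt and no reset: what is moved stays moved. The work goes in short steps, Python scripts to look and compute and a tool call to move; the robot and the scene stay as the last step left them, time stands still between calls to the robot, and variables do not carry over. Pictures are saved under pics/ and viewed, and the job is handed in when it is done.

Besides the shell and the picture viewer there is one more tool, called after "Emit:" as name([rows], argument=value, ...), one row to a line, values as JSON. play_rows: Moves the arm, as the interface text tells. Its arguments: {"type":"object","properties":{"slide":{"type":"array"},"turn":{"type":"array"},"fingers":{"type":"array"}},"required":["slide","turn","fingers"]}

```bash
mkdir -p pics; ls; python3 - <<'E'
from cell import ctrl, vision
import cv2,numpy as np
s=ctrl.read_state();print({k:np.round(v,3) for k,v in s.items()})
for n in("scene","top"):
    p,d=vision.get_image(n);cv2.imwrite(f"pics/{n}0.png",p);np.save(f"pics/{n}0.npy",d);print(n,vision.camera_params(n))
E
```

```text
pics
{'clock': np.float64(0.0), 'qpos': array([ 1.235,  0.629,  0.038,  1.518, -0.027,  0.996, -0.02 ]), 'qd': array([-0.   ,  0.003,  0.   ,  0.001, -0.001, -0.   ,  0.001]), 'tau': array([ 0.0000e+00, -5.6340e+01,  1.2260e+00, -1.9344e+01,  1.1000e-02,
        1.0000e-02,  0.0000e+00]), 'eef_pos': array([ 173.124, -625.878,  230.377]), 'tool_rot': array([-3.14, -0.  ,  0.27]), 'force': array([ 0.462, -0.025,  0.176]), 'torque': array([ 0.035,  0.018, -0.018]), 'width': np.float64(85.485)}
scene {'fx': 481.38099142805686, 'fy': 481.38099142805686, 'cx': 328.1247013196693, 'cy': 243.40989776555656, 'position': array([1246.20337362,  302.70248514, 1141.00946084]), 'rotation': array([0.60482998, 0.00498972, 1.97603008])}
top {'fx': 584.7070567504477, 'fy': 584.7070567504477, 'cx': 318.5439768324688, 'cy': 237.7391440562271, 'position': array([3.19159983e+02, 9.71204172e-01, 1.80055177e+03]), 'rotation': array([ 0.15974568, -0.0061565 , -1.58579425])}
```

View pics/scene0.png

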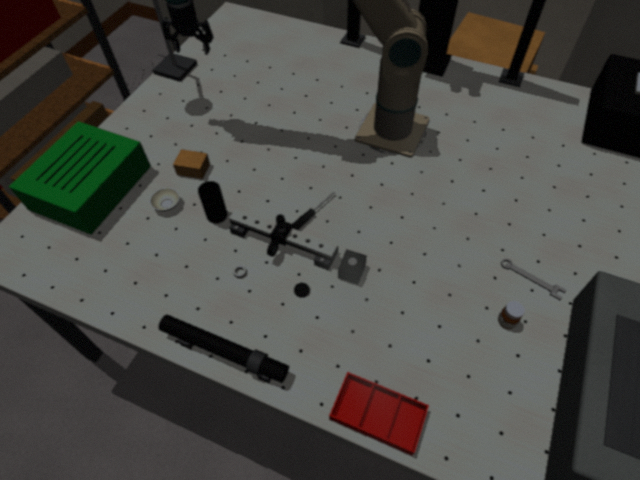

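View pics/top0.png

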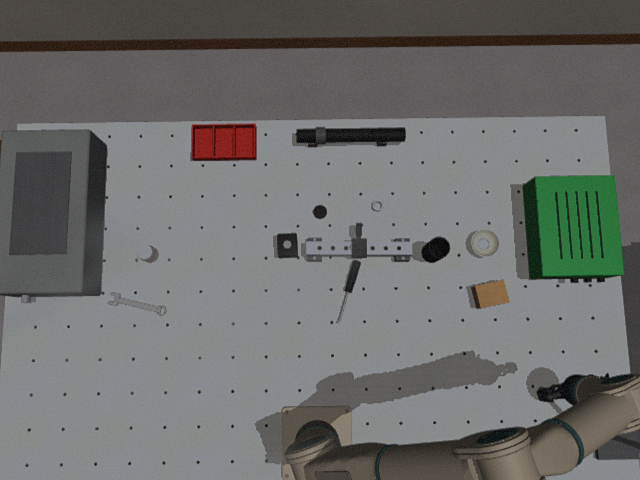

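The top view shows the rail from (305,250) to (410,250), the carriage near (359,248), the tube at (435,250) on the -y side and the block at (288,245). Next I measure the positions.

```bash
cat > h.py <<'E'
import numpy as np,cv2
from scipy.spatial.transform import Rotation as R
def proj(P,c):
    q=(np.asarray(P,float)-c["position"])@R.from_euler("xyz",c["rotation"]).as_matrix()
    x,y,z=q[...,0],-q[...,1],-q[...,2]
    return np.stack([c["cx"]+c["fx"]*x/z,c["cy"]+c["fy"]*y/z],-1)
def back(uv,c,z=None,d=None):
    uv=np.asarray(uv,float);M=R.from_euler("xyz",c["rotation"]).as_matrix()
    r=np.stack([(uv[...,0]-c["cx"])/c["fx"],-(uv[...,1]-c["cy"])/c["fy"],-np.ones(uv.shape[:-1])],-1)@M.T
    t=((z-c["position"][2])/r[...,2])[...,None] if z is not None else np.asarray(d)[...,None]
    return c["position"]+t*r
E
python3 - <<'E'
from h import *
from cell import vision
c=vision.camera_params("top");p=cv2.imread("pics/top0.png");d=np.load("pics/top0.npy")
cv2.imwrite("pics/top0z.png",cv2.resize(p[195:295,260:460],None,fx=4,fy=4,interpolation=cv2.INTER_CUBIC))
for n,uv,z in[("railL",(306,250),55),("railR",(410,250),55),("knob",(359,243),110),("tube",(437,249),120),("block",(288,243),50)]:
    print(n,back(uv,c,z=z).round(), "depth z",back(uv,c,d=d[int(uv[1]),int(uv[0])]).round())
c=vision.camera_params("scene");p=cv2.imread("pics/scene0.png")
cv2.imwrite("pics/scene0z.png",cv2.resize(p[170:300,190:380],None,fx=4,fy=4,interpolation=cv2.INTER_CUBIC))
E
```

```text
railL [563.  24.  55.] depth z [564.  24.  51.]
railR [ 559. -289.   55.] depth z [ 559. -290.   52.]
knob [ 574. -132.  110.] depth z [ 573. -131.  116.]
tube [ 552. -357.  120.] depth z [ 568. -383.    1.]
block [586.  79.  50.] depth z [585.  78.  60.]
```

View pics/top0z.png

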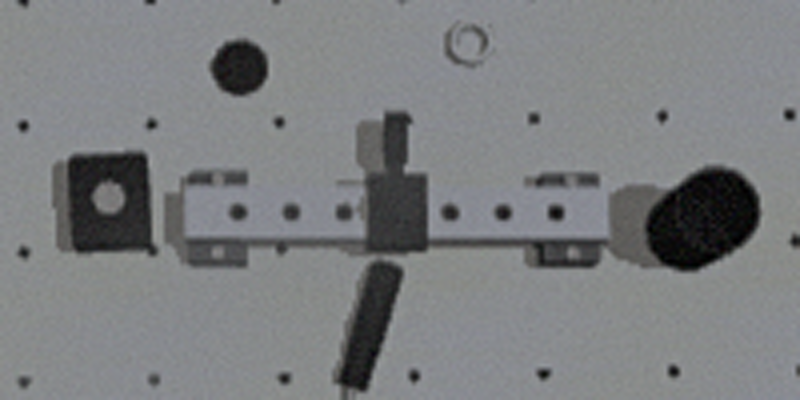

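View pics/scene0z.png

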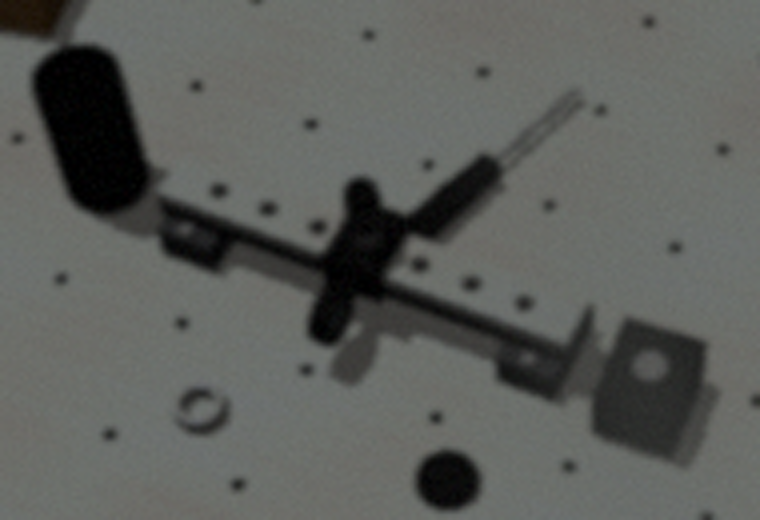

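```bash
python3 - <<'E'
from h import *
from cell import vision,ctrl
c=vision.camera_params("top")
u=np.array([238,291,344,450,503,556.]);v=np.full(6,212.)
uv=np.stack([260+(u+.5)/4-.5,195+(v+.5)/4-.5],-1)
P=back(uv,c,z=55);print(P.round(1))
s=np.array([120,80,40,-40,-80,-120.])
ax=np.polyfit(s,P[:,0],1);ay=np.polyfit(s,P[:,1],1);print(ax,ay,"yaw",np.arctan2(-ax[0],ay[0]))
o=np.array([ax[1],ay[1],106]);cs=vision.camera_params("scene")
top=o+[0,0,12];print("knob top pix scene",proj(top,cs),"zoom",(proj(top,cs)-[190,170])*4, "top cam zoom",(proj(top,c)-[260,195])*4)
# scene holes
h=np.array([[219,190],[268,208],[318,226],[419,264],[471,283],[524,302]],float)
Ps=back(np.stack([190+(h[:,0]+.5)/4-.5,170+(h[:,1]+.5)/4-.5],-1),cs,z=55)
print(Ps.round(1),Ps.mean(0))
print(ctrl.read_state()["eef_pos"],vision.camera_params("wrist"))
E
```

```text
[[ 570.   -15.3   55. ]
 [ 569.4  -55.3   55. ]
 [ 568.9  -95.2   55. ]
 [ 567.7 -175.2   55. ]
 [ 567.2 -215.2   55. ]
 [ 566.6 -255.2   55. ]]
[1.41095382e-02 5.68301997e+02] [   0.99972372 -135.23375247] yaw -0.014112500578976254
knob top pix scene [279.74085482 216.48056209] zoom [358.96341928 185.92224838] top cam zoom [401.96499266 198.17342775]
[[ 568.1 -254.1   55. ]
 [ 568.7 -214.3   55. ]
 [ 569.  -174.4   55. ]
 [ 570.9  -94.8   55. ]
 [ 571.4  -54.9   55. ]
 [ 571.7  -14.9   55. ]] [ 569.97397876 -134.55319949   55.        ]
[ 173.12270996 -625.92959398  230.48411318] {'fx': 371.64829954431775, 'fy': 371.64829954431775, 'cx': 323.51263050975365, 'cy': 246.8197897850742, 'position': array([ 253.97934271, -603.19875171,  372.79080421]), 'rotation': array([-0.32886186,  0.0018065 , -1.30052324])}
```

```bash
cat >> h.py <<'E'
def rel(target):
    from cell import ctrl
    s=ctrl.read_state();M=R.from_euler("xyz",s["tool_rot"]).as_matrix()
    print("pos",s["eef_pos"].round(2),"rot",s["tool_rot"].round(4),"F",s["force"].round(2),"w",round(float(s["width"]),1),"t",s["clock"])
    for t in np.atleast_2d(target): print(t,"->",(M.T@(t-s["eef_pos"])).round(2))
E
python3 - <<'E'
from h import *
rel([569,-135,200])
E
```

```text
pos [ 173.12 -625.93  230.48] rot [-3.1399  0.      0.2698] F [ 0.01  0.84 -0.1 ] w 85.4 t 0.1
[ 569 -135  200] -> [ 512.4  -367.61   31.12]
```

Emit:
play_rows([
  [45, -32, 0],
  [92, -66, 0],
  [140, -100, 0],
  [189, -135, 0],
  [238, -170, 0],
], turn=[0, 0.07, 0.14, 0.21, 0.28], fingers=[1, 1, 0.8, 0.7, 0.7])

```text
clock: 0.72
eef_pos: [358.2, -396.9, 230.6]
tool_rot: [-3.14, 0.001, -0.013]
force: [0.3, -1.2, 1.1]
width: 59.6
```

```bash
python3 - <<'E'
from h import *
rel([569,-135,200])
E
```

```text
pos [ 358.15 -396.93  230.56] rot [-3.1397e+00  6.0000e-04 -1.2700e-02] F [ 0.33 -1.2   1.08] w 59.6 t 0.725
[ 569 -135  200] -> [ 207.52 -264.53   30.96]
```

Emit:
play_rows([
  [35, -45, 0],
  [72, -91, 0],
  [109, -139, 0],
  [146, -186, 0],
  [180, -230, 0],
], turn=[0, 0, 0, 0, 0], fingers=[0.7, 0.7, 0.7, 0.7, 0.7])

```text
clock: 1.35
eef_pos: [542.0, -167.2, 230.6]
tool_rot: [-3.139, 0.001, -0.012]
force: [-0.2, -0.5, 0.9]
width: 59.7
```

Emit:
play_rows([
  [15, -19, 10],
  [27, -34, 30],
  [27, -34, 30],
], turn=[0, 0, 0], fingers=[0.7, 0.7, 0.7])

```text
clock: 1.72
eef_pos: [568.2, -132.2, 198.3]
tool_rot: [-3.138, 0.005, -0.01]
force: [0.1, 0.1, -0.1]
width: 59.9
```

```bash
python3 - <<'E'
from h import *
from cell import vision
rel([[569,-135,200],[569,-135,83]])
p,d=vision.get_image("wrist");cv2.imwrite("pics/w1.png",p)
p,d=vision.get_image("scene");cv2.imwrite("pics/s1.png",cv2.resize(p[130:300,170:380],None,fx=3.5,fy=3.5,interpolation=cv2.INTER_CUBIC))
E
```

```text
pos [ 568.25 -132.2   198.29] rot [-3.1383  0.0055 -0.0102] F [ 0.05  0.12 -0.15] w 59.9 t 1.725
[ 569 -135  200] -> [ 0.77  2.78 -1.72]
[ 569 -135   83] -> [  1.42   3.17 115.28]
```

View pics/w1.png

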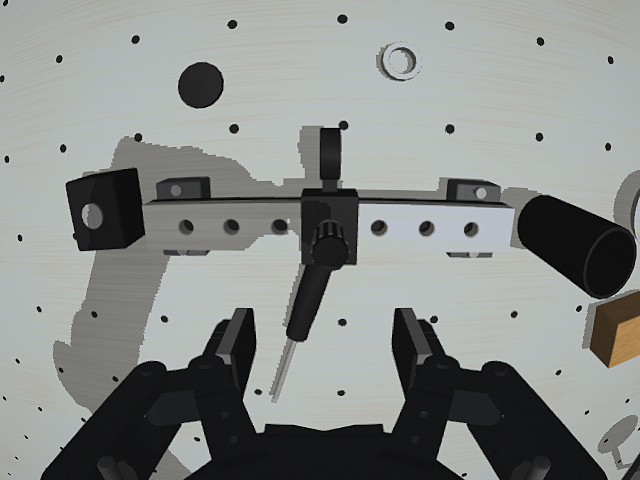

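View pics/s1.png

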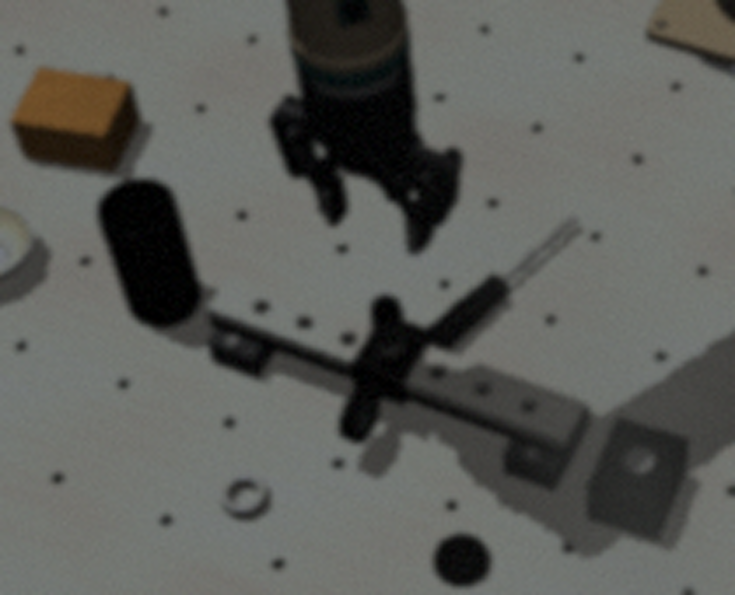

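The wrist view shows the knob top at about (331,250), the jaw pads symmetric about column 324, and rail holes at (185,227) to (471,229). I'll cross-check the knob position from these.

```bash
cat >> h.py <<'E'
def wback(uv,c,z):
    M=R.from_euler("xyz",c["rotation"]).as_matrix();uv=np.asarray(uv,float)-[c["cx"],c["cy"]]
    r=np.hypot(*uv.T);th=r/c["fx"];k=np.sin(th)/np.maximum(r,1e-9)
    v=np.stack([uv[:,0]*k,-uv[:,1]*k,-np.cos(th)],-1)@M.T
    return c["position"]+v*((z-c["position"][2])/v[:,2])[:,None]
E
python3 - <<'E'
from h import *
from cell import vision
p=cv2.imread("pics/w1.png");cv2.imwrite("pics/w1z.png",cv2.resize(p[120:280,230:430],None,fx=4,fy=4,interpolation=cv2.INTER_CUBIC))
c=vision.camera_params("wrist")
print(wback([[331,250]],c,118).round(1));P=wback([[185,227],[231,227],[279,227],[379,227.5],[426,228.5],[471,229]],c,55);print(P.round(1),P.mean(0))
E
```

```text
[[ 573. -139.  118.]]
[[ 572.7  -17.4   55. ]
 [ 571.7  -58.2   55. ]
 [ 570.9  -98.2   55. ]
 [ 569.5 -179.    55. ]
 [ 568.4 -218.6   55. ]
 [ 567.9 -259.3   55. ]] [ 570.20583573 -138.45513385   55.        ]
```

View pics/w1z.png

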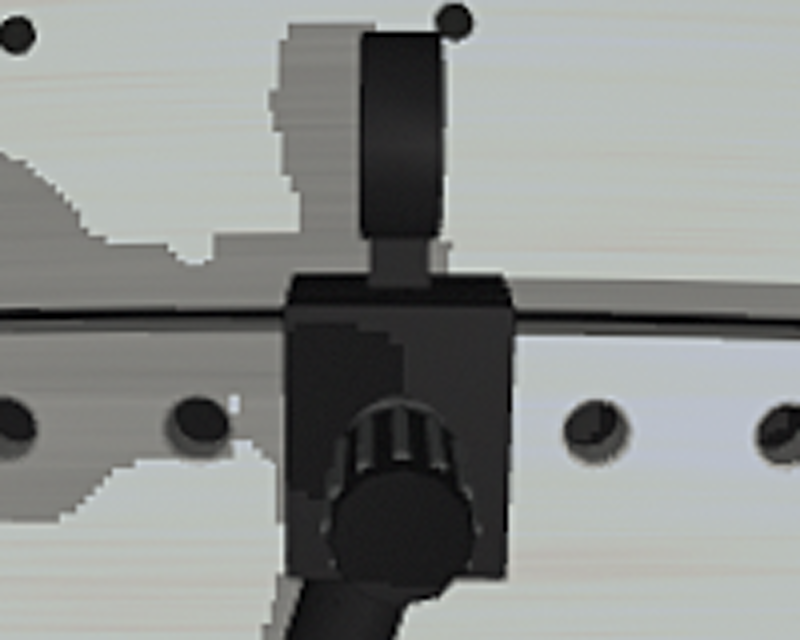

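Emit:
play_rows([
  [1, 4, 30],
  [2, 4, 65],
  [2, 4, 90],
  [2, 4, 90],
], turn=[0, 0, 0, 0], fingers=[0.7, 0.7, 0.7, 0.7])

```text
clock: 2.33
eef_pos: [568.0, -140.6, 109.1]
tool_rot: [-3.141, 0.007, -0.016]
force: [0.8, 0.0, 0.5]
width: 60.1
```

```bash
python3 - <<'E'
from h import *
from cell import vision
rel([[570,-136.5,83]])
c=vision.camera_params("wrist")
p,d=vision.get_image("wrist");cv2.imwrite("pics/w2.png",cv2.resize(p[180:480,120:520],None,fx=2,fy=2,interpolation=cv2.INTER_CUBIC))
E
```

```text
pos [ 567.97 -140.64  109.09] rot [-3.1406  0.0066 -0.0165] F [0.8  0.01 0.54] w 60.1 t 2.325
[ 570.  -136.5   83. ] -> [ 2.13 -4.15 26.08]
```

View pics/w2.png

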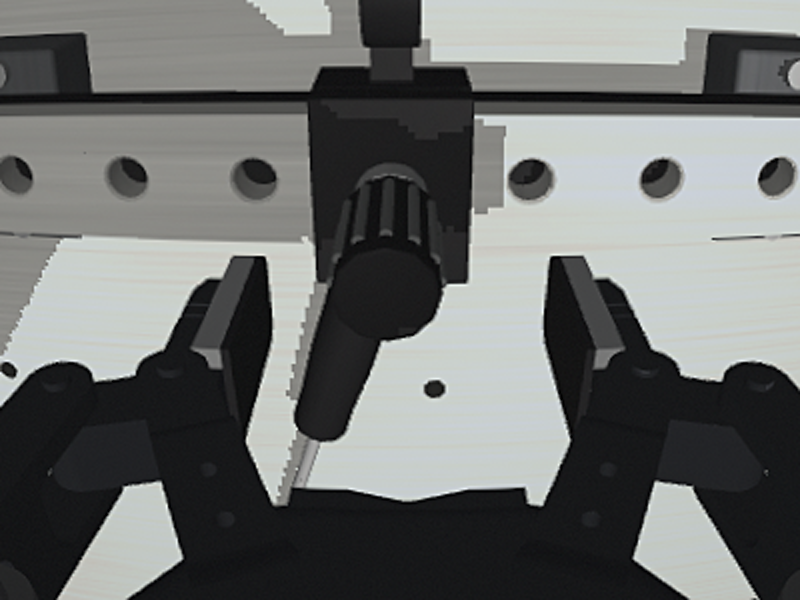

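```bash
python3 - <<'E'
from h import *
from cell import vision
c=vision.camera_params("wrist");print(wback([[314,325.5]],c,118).round(1))
E
```

```text
[[ 572.3 -135.9  118. ]]
```

Emit:
play_rows([
  [3, -4, 2],
  [3, -4, 14],
  [3, -4, 25],
  [3, -4, 25],
], turn=[0, 0, 0, 0], fingers=[0.7, 0.7, 0.7, 0.7])

```text
clock: 2.88
eef_pos: [571.2, -136.4, 84.2]
tool_rot: [-3.141, 0.006, -0.016]
force: [-0.4, -0.5, -0.2]
width: 59.6
```

```bash
python3 - <<'E'
from h import *
from cell import vision
rel([[570.5,-136.3,83]])
p,d=vision.get_image("wrist");cv2.imwrite("pics/w3.png",cv2.resize(p[180:480,120:520],None,fx=2,fy=2,interpolation=cv2.INTER_CUBIC))
E
```

```text
pos [ 571.23 -136.4    84.19] rot [-3.1406  0.0062 -0.016 ] F [-0.45 -0.49 -0.16] w 59.6 t 2.875
[ 570.5 -136.3   83. ] -> [-0.73 -0.09  1.2 ]
```

View pics/w3.png

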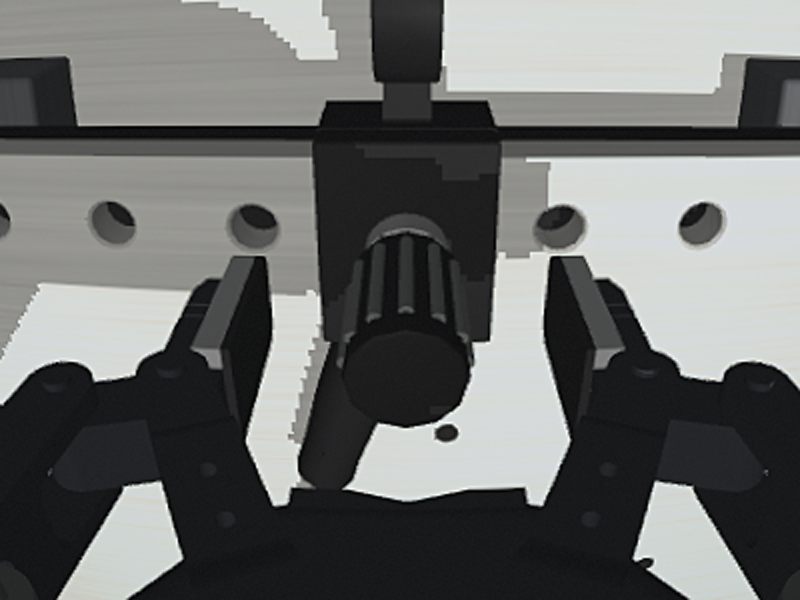

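The knob (centre column about 407) sits midway between the pads (mid 408). Now I close the fingers.

Emit:
play_rows([
  [0, 0, 1],
  [0, 0, 1],
  [0, 0, 1],
  [0, 0, 1],
  [0, 0, 1],
], turn=[0, 0, 0, 0, 0], fingers=[0, 0, 0, 0, 0])

```text
clock: 3.55
eef_pos: [571.7, -136.6, 83.8]
tool_rot: [-3.141, 0.005, -0.016]
force: [-0.1, -0.2, -0.2]
width: 22.4
```

```bash
python3 - <<'E'
from h import *
from cell import vision
rel([[570.5,-136.3,83]])
p,d=vision.get_image("wrist");cv2.imwrite("pics/w4.png",cv2.resize(p[180:480,120:520],None,fx=2,fy=2,interpolation=cv2.INTER_CUBIC))
E
```

```text
pos [ 571.74 -136.56   83.83] rot [-3.1409  0.005  -0.016 ] F [-0.09 -0.16 -0.19] w 22.4 t 3.55
[ 570.5 -136.3   83. ] -> [-1.24 -0.24  0.83]
```

View pics/w4.png

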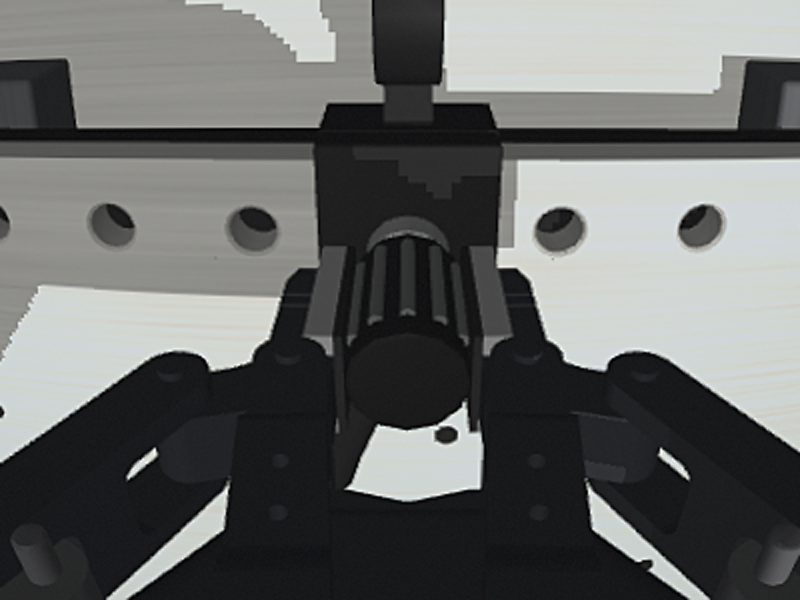

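Emit:
play_rows([
  [0, 0, -3],
  [0, 0, -6],
  [0, 0, -9],
  [0, 0, -10],
  [0, 0, -10],
], turn=[0, 0, 0, 0, 0], fingers=[0, 0, 0, 0, 0])

```text
clock: 4.22
eef_pos: [571.7, -136.6, 93.4]
tool_rot: [-3.141, 0.005, -0.016]
force: [1.4, -0.4, -8.8]
width: 22.5
```

```bash
python3 - <<'E'
from h import *
from cell import vision
rel([[571.5,-136.6,93]])
p,d=vision.get_image("wrist");cv2.imwrite("pics/w5.png",cv2.resize(p[180:480,120:520],None,fx=2,fy=2,interpolation=cv2.INTER_CUBIC))
E
```

```text
pos [ 571.67 -136.59   93.41] rot [-3.1409  0.0054 -0.016 ] F [ 1.43 -0.4  -8.79] w 22.5 t 4.225
[ 571.5 -136.6   93. ] -> [-0.16  0.01  0.41]
```

View pics/w5.png

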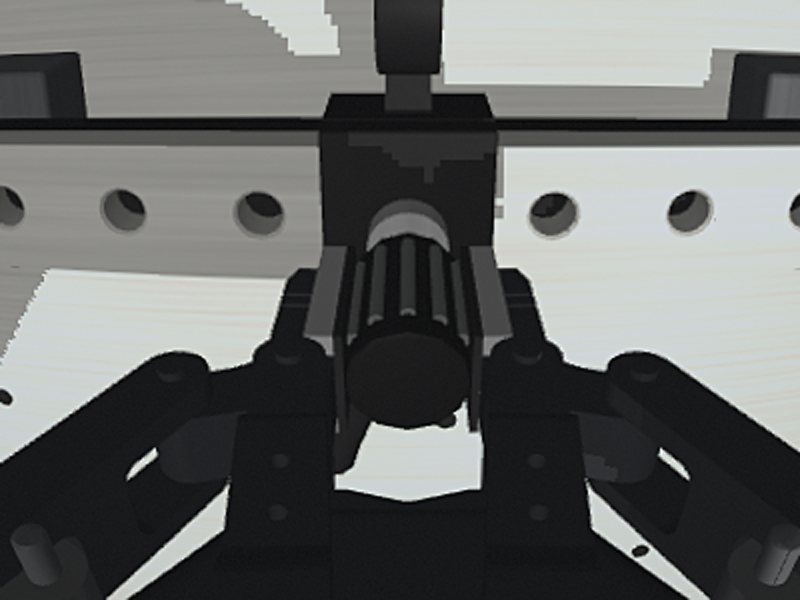

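Emit:
play_rows([
  [0, 8, 0],
  [0, 18, 0],
  [0, 28, 0],
  [0, 37, 0],
  [0, 40, 0],
], turn=[0, 0, 0, 0, 0], fingers=[0, 0, 0, 0, 0])

```text
clock: 4.9
eef_pos: [570.9, -177.9, 93.4]
tool_rot: [-3.141, 0.005, -0.017]
force: [2.1, 2.2, -10.0]
width: 22.9
```

```bash
python3 - <<'E'
from h import *
from cell import vision
rel([[571.1,-176.6,93.4]])
p,d=vision.get_image("wrist");cv2.imwrite("pics/w6.png",cv2.resize(p[180:480,120:520],None,fx=2,fy=2,interpolation=cv2.INTER_CUBIC))
E
```

```text
pos [ 570.92 -177.87   93.4 ] rot [-3.1414  0.0052 -0.0173] F [  2.05   2.19 -10.04] w 22.9 t 4.9
[ 571.1 -176.6   93.4] -> [ 0.16 -1.27  0.  ]
```

View pics/w6.png

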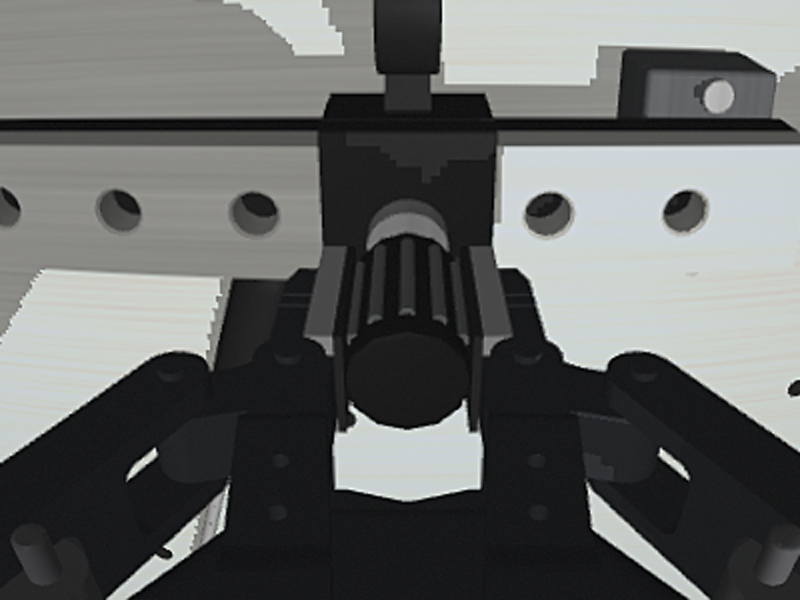

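Holes have shifted about 4.5 px left compared with before the slide, and the pose also shows a 1.2 mm overshoot. I go back 1.2 mm before lowering.

Emit:
play_rows([
  [0, -1.3, 0],
  [0, -1.3, 0],
  [0, -1.3, 0],
], turn=[0, 0, 0], fingers=[0, 0, 0])

```text
clock: 5.32
eef_pos: [570.9, -177.0, 93.4]
tool_rot: [3.141, 0.005, -0.017]
force: [2.2, -2.3, -8.7]
width: 22.5
```

```bash
python3 - <<'E'
from h import *
rel([[571.1,-176.6,79]])
E
```

```text
pos [ 570.94 -176.98   93.44] rot [ 3.141   0.0051 -0.0174] F [ 2.23 -2.28 -8.72] w 22.5 t 5.325
[ 571.1 -176.6   79. ] -> [ 0.23 -0.39 14.44]
```

Emit:
play_rows([
  [0, -0.4, 2],
  [0, -0.4, 4],
  [0, -0.4, 6],
  [0, -0.4, 8],
  [0, -0.4, 9.5],
], turn=[0, 0, 0, 0, 0], fingers=[0, 0, 0, 0, 0])

```text
clock: 5.95
eef_pos: [571.0, -176.7, 84.3]
tool_rot: [3.141, 0.005, -0.017]
force: [-0.3, -1.4, -0.9]
width: 22.3
```

```bash
python3 - <<'E'
from h import *
from cell import vision
rel([[571.1,-176.6,79.8]])
p,d=vision.get_image("wrist");cv2.imwrite("pics/w7.png",cv2.resize(p[180:480,120:520],None,fx=2,fy=2,interpolation=cv2.INTER_CUBIC))
E
```

```text
pos [ 571.04 -176.66   84.33] rot [ 3.1409  0.0047 -0.0174] F [-0.29 -1.44 -0.91] w 22.3 t 5.95
[ 571.1 -176.6   79.8] -> [ 0.08 -0.06  4.53]
```

View pics/w7.png

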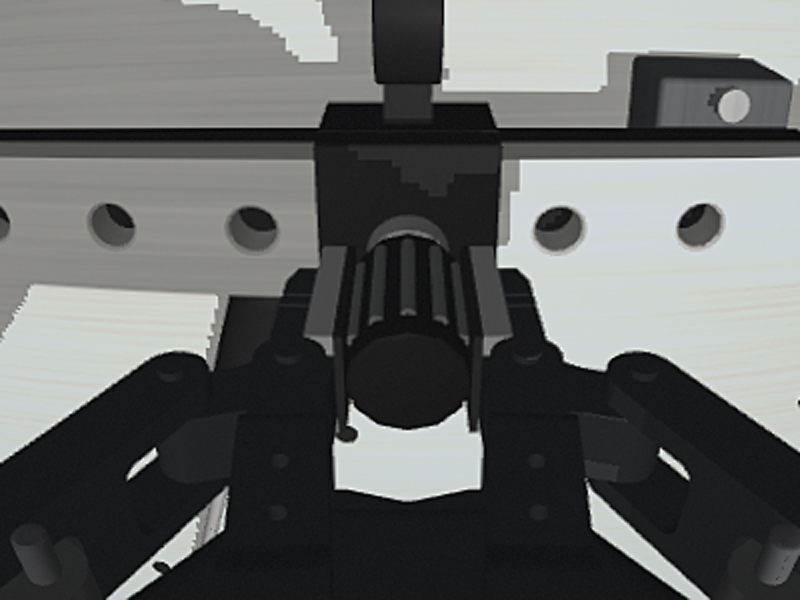

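Pin dropped in at the same height as before (z 84, about 1 N). Pressing home in steps.

Emit:
play_rows([
  [0, 0, 1.5],
  [0, 0, 3],
  [0, 0, 4.5],
  [0, 0, 5],
  [0, 0, 5],
], turn=[0, 0, 0, 0, 0], fingers=[0, 0, 0, 0, 0])

```text
clock: 6.62
eef_pos: [571.1, -176.7, 80.0]
tool_rot: [3.141, 0.004, -0.017]
force: [-1.7, -0.7, 7.5]
width: 22.6
```

```bash
python3 - <<'E'
from h import *
rel([[571.1,-176.6,79]])
E
```

```text
pos [ 571.11 -176.67   80.01] rot [ 3.1409  0.0043 -0.0173] F [-1.67 -0.68  7.47] w 22.6 t 6.625
[ 571.1 -176.6   79. ] -> [-0.   -0.07  1.01]
```

Emit:
play_rows([
  [0, 0, 1.5],
  [0, 0, 2],
  [0, 0, 2],
  [0, 0, 2],
], turn=[0, 0, 0, 0], fingers=[0, 0, 0, 0])

```text
clock: 7.12
eef_pos: [571.2, -176.7, 79.9]
tool_rot: [3.141, 0.004, -0.017]
force: [-4.2, 1.2, 16.5]
width: 22.6
```

```bash
python3 - <<'E'
from h import *
from cell import vision
rel([[571.1,-176.6,79]])
p,d=vision.get_image("wrist");cv2.imwrite("pics/w8.png",cv2.resize(p[180:480,120:520],None,fx=2,fy=2,interpolation=cv2.INTER_CUBIC))
p,d=vision.get_image("scene");cv2.imwrite("pics/s8.png",cv2.resize(p[130:300,170:380],None,fx=3.5,fy=3.5,interpolation=cv2.INTER_CUBIC))
rel([[571.1,-176.6,79]])
E
```

```text
pos [ 571.17 -176.71   79.89] rot [ 3.1409  0.0037 -0.0174] F [-4.16  1.23 16.54] w 22.6 t 7.125
[ 571.1 -176.6   79. ] -> [-0.07 -0.11  0.89]
pos [ 571.21 -176.69   79.91] rot [ 3.1409  0.0036 -0.0174] F [-4.49  0.45 15.94] w 22.5 t 7.225
[ 571.1 -176.6   79. ] -> [-0.11 -0.09  0.91]
```

View pics/w8.png

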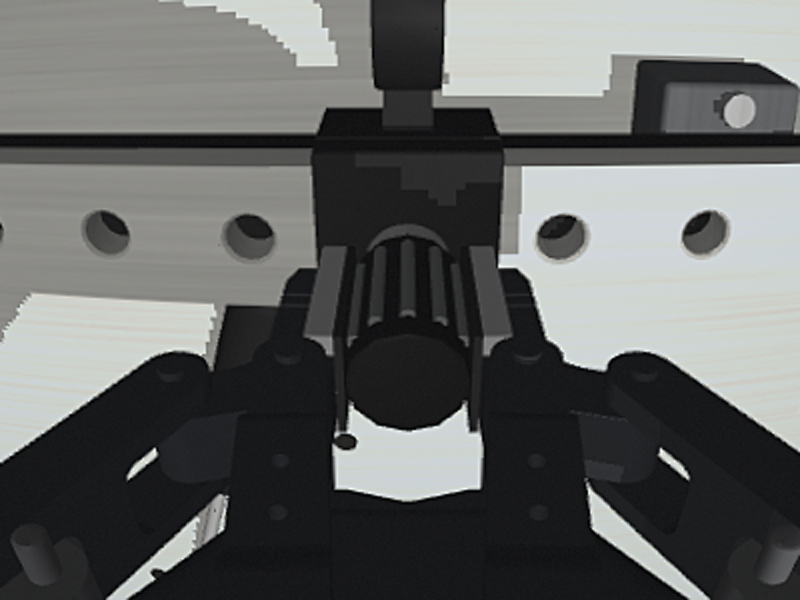

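View pics/s8.png

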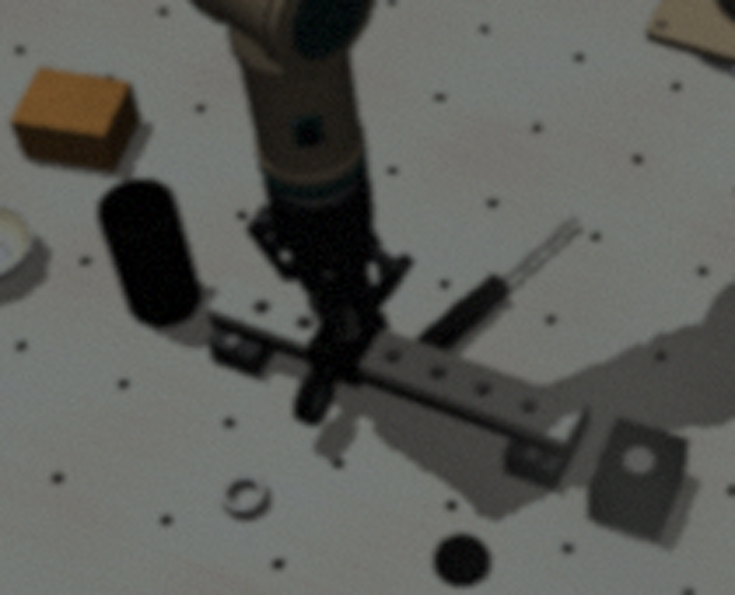

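The wrist view shows the knob low on its collar (about (408,235)), with holes evenly placed at (248,235) and (563,235). The scene view shows four open holes on the block side, so the carriage is one hole nearer the tube, and the loose things have not moved. I'll check the state once more and hand in.

```bash
python3 - <<'E'
from h import *
from cell import ctrl
rel([[571.1,-176.6,79]])
s=ctrl.read_state()
if s["force"][2]>8 and s["eef_pos"][2]<80.3: print(ctrl.finish_job())
E
```

```text
pos [ 571.21 -176.69   79.91] rot [ 3.1409  0.0036 -0.0174] F [-4.49  0.45 15.94] w 22.5 t 7.225
[ 571.1 -176.6   79. ] -> [-0.11 -0.09  0.91]
the job is handed in; nothing more can be done
None
```

I moved the lens carriage one hole closer to the tall tube. The job is handed in at 7.2 s, with the gripper still holding the knob pressed down on its collar.

**How it went:** I gripped the knob and pulled the plunger up about 9.6 mm against a 9 N pull, which cleared the pin. I slid the carriage about 40 mm along the rail toward the tube and overshot by about 1.3 mm. I corrected that before lowering the pin, which dropped into the hole without catching.

**Last checks:**
- **Pin fully home:** pressing moved the knob down 3.9 mm from its floating height, against 4 mm expected. It then stopped hard. The push on it rose from 7.5 N to 16 N with only 0.1 mm more movement, and it takes only 4 N to press it home.
- **Right hole:** the scene picture shows four open holes on the block's side, one more than before.
- **Loose things:** the screwdriver, lens cap, spacer and carton look unmoved in the last scene picture. The dish was only partly in it. The jar and spanner were outside it, but the arm never went near them.

**One disagreement:** early on, the cameras differed by up to about 4 mm on the rail's position along its length. I settled it by centring the knob between the finger pads in the wrist view. The gripper also read 22.4 mm on the knob, which is 24 mm across, but the grip held throughout.

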